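Tension two spokes of a mixer wheel

ROBOT

A 7-joint arm with a two-finger parallel gripper is mounted at the origin on a cart in front of the work surface, level with it; the furniture and walls round the work are solid. World frame = base frame: x ahead of the robot, y to its left, z up, the work surface at z = 0. Lengths are in m, angles in rad, forces in N, time in s.
With the tool pointing down it reaches from about 0.4 to 0.85 m from the base axis. Payload 10.4 kg.
Tool frame: the origin (TCP) lies at the very end of the fingers, on their centre line; the grasp point (between the pads) lies 19 mm behind it; z points along the fingers, y is the direction in which the jaws open and shut (so a half turn about z gives the same grasp; the last joint's range is limited). The gripper opens to 85 mm and grips with 20 to 120 N. Pads are 22 mm wide; open, the fingers measure 114 mm over their backs; the gripper's body (76 mm by 85 mm) begins 54 mm behind the grasp point. The pads swing forward as they close: fully open they stand 13 mm farther back than shut.
Start: joints at [1.193, 0.332, -0.065, 1.46, 0.022, 1.35, -0.088], TCP at [0.217, -0.586, 0.231] pointing down, gripper open.
Joint ranges: [-2.6, 2.6], [-0.5, 2.12], [-1.47, 1.34], [0.16, 2.42], [-1.27, 4.41], [0.06, 2.06], [-2.6, 2.6]. Speed limits (rad/s): [2.22, 2.22, 2.79, 2.79, 3.14, 3.14, 3.14].

INTERFACE

Orientations are given as a unit quaternion [x, y, z, w].
In Python, from workcell import manip gives the robot as it stands.
- The arm moves only by the tool arm_command, never from a script. Its arguments are lists of equal length, an entry for each row: "slide": the shift along the tool's x, y, z in mm, a list of three; "turn": the turn about the tool's z in degrees; "grip": the closure, from 0 (fully open) to 1 (shut). In form: {"slide": [[tx, ty, tz], ...], "turn": [turn, ...], "grip": [grip, ...]}. A call has 1 to 10 rows; each row shifts and turns the commanded pose from where the row before left it, along the tool's axes as they then stand; what a row does not reach is not made up. A row lasts 1/12 s, in which the tool goes at most 41.7 mm and 7.16 degrees, less where a joint would pass 70% of its speed; a pose out of reach is approached as far as the arm can. A call with a gripper value outside its range is refused whole. The fingers move at their own pace and stop on an object; "newtons" is the grip in N (left out, the last holds). Time passes only in rows, so rows that do not move let the fingers close. It gives the time, the measured TCP pose, the force and the opening at its end, in the units of the state.
- manip.get_obs(): the state, without advancing time (a new reading comes with each control period).
- manip.camera(name): name is "scene" or "top" or "wrist"; returns the picture (400x640x3 uint8, blue, green, red); there is no depth.
- manip.camera_info(name): a dict with "fx", "fy", "cx", "cy" (pixels), "rvec" (rotation vector, rad) and "tvec" (3), from world to camera coordinates, as OpenCV has them. Camera axes: x right, y down, z forward; pixel columns grow to the right and rows downward; lengths in m; the calibration is good to about 2 mm. A picture is of the moment at which its call begins: read the wrist's pose just before it. camera_info takes no time and is no camera call; for the wrist camera it gives the pose at the moment of the call.
- manip.hand_in(): hands the job in, once; it reports no verdict.
Trained networks look in the newest picture that a camera, given by its name, has taken for a name from the list of things; names that differ only in an ending like _2 or _b are one class to them, and where a whole thing is asked for, a point or a joint stands for the part that bears it (a point fixed in the world has none). Each returns a list of dicts, best first, with "score" (0 to 1); they miss things now and then, are a little off and sometimes report something else, mostly with a low value. They report only what shows in the picture. A call takes as long as a camera call.
- manip.cut_out(target, camera): "pixels" (400x640 bool, what is visible of it).
- manip.tip_of(target, camera): "xyz" ([x, y, z] in m, in the coordinates of the camera as it stood for that picture, good to about 4 mm: a listed point, or the origin of a listed thing).
The state is a dict: "clock": time; "joint_pos": joint angles; "joint_velocities": joint speeds; "tau": joint torques, N m; "position": TCP position; "ee_rot": TCP orientation; "ft_force": force on the tool from outside, world axes, zero at the start; "torque": the same for the moment, N m; "grip_width": opening from 0.0 (shut) to 1.0 (fully open).
Only numpy, scipy, OpenCV 4.12 (cv2) and the standard library are available. Lean on these libraries where they do the work, as an engineer would, in place of code of your own. Each camera call takes 0.05 s, during which the arm holds its last target.

TASK

The small spoked mixer wheel lies clamped on its truing stand, and two of its spokes are slack. Tighten the red spoke nipple by exactly one quarter turn clockwise (seen from above), so that its bar stands square across its spoke, and then do the same with the blue one, the next clockwise round the rim; leave the two grey nipples as they are and let go.

Things in the scene. Friction and masses are not known exactly. Their poses are not given: they have to be found in the camera images.
- red_nipple_grip (a point): Mid-height of the red nipple's bar grip, on its vertical axis, 75 mm above the bench; turns with it: x along the bar (outward from the hub at joint 0), z up. Bar 32 long, 12 wide, 22 mm high (11 above and below). The wheel (white rim, 164 mm across, four spokes) is fixed on a grey stand; its four nipples stand 96 mm apart on a 68 mm radius, all else on it ends at least 23 mm below this point.
- blue_nipple_grip (a point): Mid-height of the blue nipple's bar grip, on its vertical axis, 75 mm above the bench; turns with it: x along the bar (outward from the hub at joint 0), z up. Bar 32 long, 12 wide, 22 mm high (11 above and below). Next clockwise from the red one round the rim; all else but the nipples ends at least 23 mm below this point.
- red_nipple (a joint): Red winged spoke nipple, vertical axis; friction (0.06 N m) holds it where it is left. Rad, growing clockwise seen from above: 0 = bar in line with its spoke (slack, hard stop; starts at 0 to 0.15), 1.571 = bar square across the spoke (one quarter turn); it can be overturned, up to 2.6. To be turned first.
- blue_nipple (a joint): Blue winged spoke nipple, vertical axis; friction (0.06 N m) holds it where it is left. Rad, growing clockwise seen from above: 0 = bar in line with its spoke (slack, hard stop; starts at 0 to 0.15), 1.571 = bar square across the spoke (one quarter turn); it can be overturned, up to 2.6. To be turned second.
- far_left_nipple (a joint): Grey winged spoke nipple, vertical axis; friction (0.06 N m) holds it where it is left. Rad, growing clockwise seen from above: 0 = bar in line with its spoke (slack, hard stop; starts at 0 to 0.15), 1.571 = bar square across the spoke (one quarter turn); it can be overturned, up to 2.6. Next clockwise from the blue one; to be left alone.
- far_right_nipple (a joint): Grey winged spoke nipple, vertical axis; friction (0.06 N m) holds it where it is left. Rad, growing clockwise seen from above: 0 = bar in line with its spoke (slack, hard stop; starts at 0 to 0.15), 1.571 = bar square across the spoke (one quarter turn); it can be overturned, up to 2.6. Next anticlockwise from the red one; to be left alone.

How it is judged:
On the way, in this order (a step that is already met when the one before it is completed fails the run):
1. the red nipple is turned one quarter, the blue one not yet (value of joint red_nipple between 1.301 and 1.841 rad and value of joint blue_nipple below 0.35 rad), for 0.2 s.
2. the blue nipple is turned one quarter too (value of joint red_nipple between 1.301 and 1.841 rad and value of joint blue_nipple between 1.301 and 1.841 rad), for 0.2 s.
At the end, for the whole second after the job is handed in: The bars of the red and the blue nipple both stand square across their spokes, within 0.27 rad (15 degrees) of one quarter turn clockwise from in-line, and at rest; both grey nipples are still within 0.35 rad (20 degrees) of in line with their spokes (all of step 2 and value of joint each of far_left_nipple, far_right_nipple below 0.35 rad and velocity of joint red_nipple between -0.05 and 0.05 rad/s and velocity of joint blue_nipple between -0.05 and 0.05 rad/s); the robot touches nothing.
It fails at once if a grey nipple is turned (value of joint any of far_left_nipple, far_right_nipple above 0.35 rad).
It fails at once if the blue nipple is turned before the red one (value of joint blue_nipple above 0.5 rad and value of joint red_nipple below 1.2 rad).
It also fails if it takes over 43 s, if anything falls off the work surface, if the arm or the gripper's body presses on something with over 40 N, if the wrist force passes 120 N, or if a joint passes its speed limit or range.

## Working session

There is one attempt and no reset: what is moved stays moved. The work goes in short steps, Python scripts to look and compute and a tool call to move; the robot and the scene stay as the last step left them, time stands still between calls to the robot, and variables do not carry over. Pictures are saved under pics/ and viewed, and the job is handed in when it is done.

Besides the shell and the picture viewer there is one more tool, called after "Request:" by a JSON object that holds its "name" and its "arguments", one argument or row to a line. arm_command: Moves the arm, as the interface text tells. Its arguments: {"type":"object","properties":{"slide":{"type":"array","items":{"type":"array","items":{"type":"number"}}},"turn":{"type":"array","items":{"type":"number"}},"grip":{"type":"array","items":{"type":"number"}},"newtons":{"type":"number"}},"required":["slide","turn","grip"]}

```bash
mkdir -p pics; ls
cat > h.py <<'E'
from workcell import manip
import numpy as np, cv2
from scipy.spatial.transform import Rotation as R
def cw(name,p):
    i=manip.camera_info(name); M=R.from_rotvec(np.ravel(i['rvec'])).as_matrix()
    return M.T@(np.ravel(p)-np.ravel(i['tvec']))
def ray(name,u,v,z):
    i=manip.camera_info(name); M=R.from_rotvec(np.ravel(i['rvec'])).as_matrix()
    c=-M.T@np.ravel(i['tvec']); d=M.T@np.array([(u-i['cx'])/i['fx'],(v-i['cy'])/i['fy'],1])
    return c+d*(z-c[2])/d[2]
def proj(name,p):
    i=manip.camera_info(name); M=R.from_rotvec(np.ravel(i['rvec'])).as_matrix()
    q=M@np.array(p)+np.ravel(i['tvec']); return np.array([q[0]/q[2]*i['fx']+i['cx'],q[1]/q[2]*i['fy']+i['cy']])
E
python3 - <<'E'
from h import *
np.set_printoptions(precision=4,suppress=True)
o=manip.get_obs();print({k:np.round(v,3) for k,v in o.items()})
print(R.from_quat(o['ee_rot']).as_matrix())
for c in ['top','scene']:
    cv2.imwrite(f'pics/{c}0.png',manip.camera(c))
    for t in ['red_nipple_grip','blue_nipple_grip']:
        for r in manip.tip_of(t,c)[:2]: print(c,t,r['score'],cw(c,r['xyz']))
print(manip.get_obs()['clock'])
E
```

```text
pics
{'clock': np.float64(0.0), 'joint_pos': array([ 1.193,  0.333, -0.065,  1.461,  0.022,  1.35 , -0.088]), 'joint_velocities': array([-0.   , -0.001, -0.001, -0.001,  0.   ,  0.   ,  0.001]), 'tau': array([ -0.   , -62.545,   0.049, -39.161,   0.016,   0.01 ,  -0.   ]), 'position': array([ 0.217, -0.586,  0.231]), 'ee_rot': array([ 0.984,  0.177, -0.   , -0.001]), 'ft_force': array([ 0.702,  0.39 , -0.026]), 'torque': array([ 0.003,  0.009, -0.007]), 'grip_width': np.float64(0.998)}
[[ 0.9377  0.3475 -0.0005]
 [ 0.3475 -0.9377  0.0013]
 [-0.     -0.0014 -1.    ]]
top red_nipple_grip 0.61 [ 0.4404 -0.1372  0.0751]
top blue_nipple_grip 0.56 [ 0.4924 -0.0586  0.0784]
scene red_nipple_grip 0.47 [ 0.4428 -0.1393  0.0735]
scene red_nipple_grip 0.17 [ 0.4986 -0.0612  0.0751]
scene blue_nipple_grip 0.64 [ 0.4959 -0.0612  0.0772]
0.3
```

View pics/top0.png

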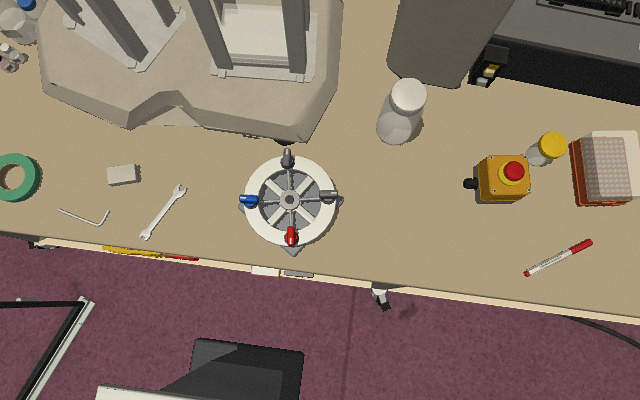

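View pics/scene0.png

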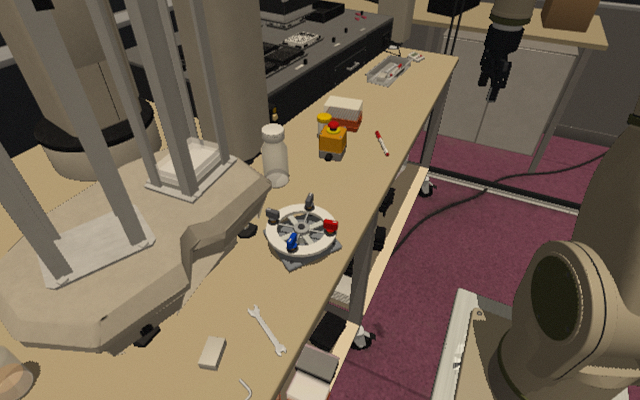

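```bash
cat > m.py <<'E'
from h import *
def top_meas(tag):
    im=manip.camera('top'); cv2.imwrite(f'pics/top_{tag}.png',im)
    hsv=cv2.cvtColor(im,cv2.COLOR_BGR2HSV); out={}
    roi=np.zeros(im.shape[:2],bool); roi[140:265,225:355]=1
    for n,m in {'red':((hsv[...,0]<10)|(hsv[...,0]>170)),'blue':(abs(hsv[...,0].astype(int)-112)<14)}.items():
        m=m&roi&(hsv[...,1]>120)&(hsv[...,2]>60)
        k,l,s,c=cv2.connectedComponentsWithStats(m.astype(np.uint8)); j=1+np.argmax(s[1:,4]); v,u=np.where(l==j)
        P=np.array([ray('top',a,b,.08) for a,b in zip(u,v)])[:,:2]
        w,V=np.linalg.eigh(np.cov(P.T)); rc=cv2.minAreaRect(P.astype(np.float32)*1000)
        out[n]=P.mean(0),np.degrees(np.arctan2(V[1,1],V[0,1])),len(P),np.sqrt(w)*3464/1,rc[1],rc[2]
        print(n,out[n])
    big=cv2.resize(im[140:265,225:355],None,fx=4.6,fy=4.6,interpolation=cv2.INTER_CUBIC); cv2.imwrite(f'pics/topz_{tag}.png',big)
    return out
E
python3 - <<'E'
from m import *
np.set_printoptions(precision=4,suppress=True)
top_meas('a')
i=manip.camera_info('top');M=R.from_rotvec(np.ravel(i['rvec'])).as_matrix();print(-M.T@np.ravel(i['tvec']),i['fx'])
print('hub',ray('top',289,199,.05), 'fl',ray('top',287,158,.08),'fr',ray('top',328,196,.08))
for t in ['far_left_nipple','far_right_nipple','red_nipple','blue_nipple']:
    for r in manip.tip_of(t,'top')[:2]: print(t,r['score'],cw('top',r['xyz']))
E
```

```text
red (array([ 0.4403, -0.14  ]), np.float64(-168.38649382349084), 165, array([16.9773, 29.8226]), (32.168251037597656, 19.79593276977539), 30.026395797729492)
blue (array([ 0.4912, -0.0614]), np.float64(91.77273352495385), 166, array([17.5797, 29.2548]), (19.008909225463867, 32.520267486572266), 7.6223626136779785)
[ 0.3436 -0.1984  0.9285] 509.25736910200453
hub [ 0.507  -0.1258  0.05  ] fl [ 0.5723 -0.1145  0.08  ] fr [ 0.5153 -0.1932  0.08  ]Traceback (most recent call last):
  File "<stdin>", line 7, in <module>
ValueError: it knows: blue_nipple_grip, red_nipple_grip
```

View pics/topz_a.png

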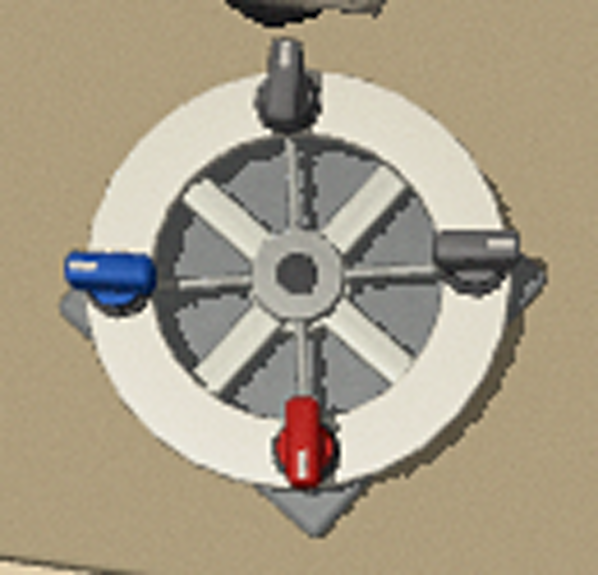

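Request:
{"name": "arm_command", "arguments": {
  "slide": [
    [23, -21, 3],
    [23, -21, 3],
    [23, -21, 3],
    [23, -21, 3],
    [23, -21, 3],
    [23, -21, 3],
    [23, -21, 3],
    [23, -21, 3],
    [23, -21, 3],
    [23, -21, 3]
  ],
  "turn": [0, 0, 0, 0, 0, 0, 0, 0, 0, 0],
  "grip": [0.3, 0.3, 0.3, 0.3, 0.3, 0.3, 0.3, 0.3, 0.3, 0.3]
}}

```text
clock: 1.18
position: [0.3603, -0.3079, 0.2014]
ee_rot: [0.984, 0.176, 0.0, 0.0]
ft_force: [0.6, -0.1, 0.5]
grip_width: 0.702
```

Request:
{"name": "arm_command", "arguments": {
  "slide": [
    [23, -21, 3],
    [23, -21, 3],
    [23, -21, 3],
    [20, -22, 3],
    [20, -22, 3],
    [20, -22, 3],
    [0, 0, 0]
  ],
  "turn": [0, 0, 0, 0, 0, 0, 0],
  "grip": [0.3, 0.3, 0.3, 0.3, 0.3, 0.3, 0.3]
}}

```text
clock: 1.77
position: [0.4377, -0.1378, 0.1832]
ee_rot: [0.984, 0.18, 0.001, -0.001]
ft_force: [0.1, -0.9, 0.1]
grip_width: 0.7
```

Request:
{"name": "arm_command", "arguments": {
  "slide": [
    [0, 0, 0],
    [0, 0, 0],
    [0, 0, 0],
    [0, 0, 0],
    [0, 0, 0],
    [0, 0, 0],
    [0, 0, 0],
    [0, 0, 0],
    [0, 0, 0],
    [0, 0, 0]
  ],
  "turn": [-7, -7, -7, -7, -7, -7, -7, -7, -7, -7],
  "grip": [0.3, 0.3, 0.3, 0.3, 0.3, 0.3, 0.3, 0.3, 0.3, 0.3]
}}

```text
clock: 2.6
position: [0.436, -0.1437, 0.1834]
ee_rot: [0.703, 0.711, -0.0, 0.0]
ft_force: [-0.0, -0.0, -1.1]
grip_width: 0.7
```

```bash
cat > s.py <<'E'
from h import *
np.set_printoptions(precision=4,suppress=True)
def st():
    o=manip.get_obs();m=R.from_quat(o['ee_rot']).as_matrix();print(o['clock'],o['position'],'az',np.degrees(np.arctan2(m[1,0],m[0,0])),'z',m[:,2],'j',np.round(o['joint_pos'],2),'F',o['ft_force'],'T',o['torque'],'g',o['grip_width'])
    return o,m
def rel(t):
    o,m=st(); print('to go mm (tool)',1000*m.T@(np.array(t)-o['position']))
E
python3 -c "
from s import *
rel([.4405,-.139,.18])"
```

```text
2.6 [ 0.436  -0.1437  0.1834] az 90.67339232593045 z [ 0.0001 -0.0002 -1.    ] j [ 0.72  0.03 -0.5   1.92  0.02  1.19  0.22] F [-0.003  -0.0268 -1.1241] T [-0.0028  0.0134  0.0365] g 0.7000388493961565
to go mm (tool) [4.6285 4.6013 3.4099]
```

Request:
{"name": "arm_command", "arguments": {
  "slide": [
    [0, 0, 0],
    [0, 0, 0],
    [0, 0, 0],
    [0, 0, 0],
    [0, 0, 0],
    [0, 0, 0],
    [0, 0, 0],
    [0, 0, 0],
    [0, 0, 0],
    [0, 0, 0]
  ],
  "turn": [-7, -7, -7, -7, -7, -7, -7, -7, -7, -7],
  "grip": [0.3, 0.3, 0.3, 0.3, 0.3, 0.3, 0.3, 0.3, 0.3, 0.3]
}}

```text
clock: 3.43
position: [0.4359, -0.1437, 0.1834]
ee_rot: [0.168, 0.986, -0.0, 0.0]
ft_force: [0.1, -0.1, 0.1]
grip_width: 0.698
```

Request:
{"name": "arm_command", "arguments": {
  "slide": [
    [0, 0, 0],
    [0, 0, 0],
    [0, 0, 0],
    [0, 0, 0],
    [0, 0, 0],
    [0, 0, 0]
  ],
  "turn": [-7, -7, -7, -6, 0, 0],
  "grip": [0.3, 0.3, 0.3, 0.3, 0.3, 0.3]
}}

```text
clock: 3.93
position: [0.436, -0.1437, 0.1834]
ee_rot: [-0.062, 0.998, -0.0, 0.0]
ft_force: [-0.2, -2.2, 0.2]
grip_width: 0.701
```

```bash
python3 -c "
from s import *
rel([.4405,-.139,.18])
cv2.imwrite('pics/w1.png',manip.camera('wrist'))
for t in ['red_nipple_grip','blue_nipple_grip']:
  for r in manip.tip_of(t,'wrist')[:2]: print(t,r['score'],cw('wrist',r['xyz']))
print(proj('wrist',[.4405,-.139,.086]),proj('wrist',[.4935,-.0605,.086]))
"
```

```text
3.9333 [ 0.436  -0.1437  0.1834] az -172.87442759492964 z [ 0.0001 -0.0002 -1.    ] j [ 0.75  0.03 -0.53  1.92  0.02  1.2   1.91] F [-0.1531 -2.2064  0.2185] T [ 0.014  -0.0071 -0.0134] g 0.7005987123119034
to go mm (tool) [-5.0718  4.0531  3.3893]
red_nipple_grip 0.86 [ 0.44   -0.1398  0.0752]
blue_nipple_grip 0.79 [ 0.4944 -0.0603  0.0746]
[328.4478 207.8168] [414.3924 278.6791]
```

View pics/w1.png

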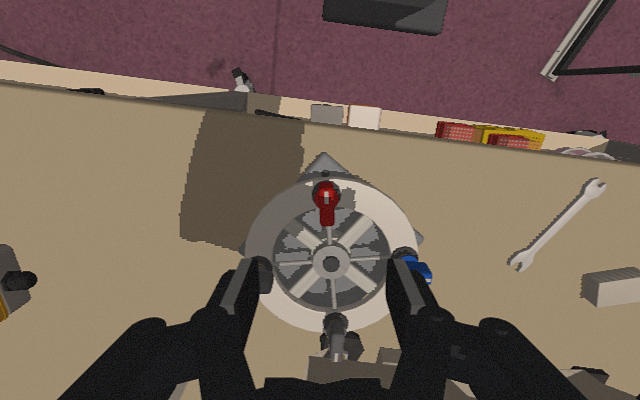

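Request:
{"name": "arm_command", "arguments": {
  "slide": [
    [-2.5, 2, 0],
    [-2.3, 1.8, 0],
    [0, 0, 20],
    [0, 0, 20],
    [0, 0, 20],
    [0, 0, 20],
    [0, 0, 20],
    [0, 0, 15],
    [0, 0, 8],
    [0, 0, 0]
  ],
  "turn": [0, 0, 0, 0, 0, 0, 0, 0, 0, 0],
  "grip": [0.4, 0.4, 0.4, 0.4, 0.4, 0.4, 0.4, 0.4, 0.4, 0.4],
  "newtons": 30
}}

```text
clock: 4.92
position: [0.4395, -0.1385, 0.0589]
ee_rot: [-0.064, 0.998, 0.001, -0.001]
ft_force: [-0.0, 0.3, -0.7]
grip_width: 0.598
```

```bash
python3 -c "
from s import *
rel([.4403,-.1393,.060])
cv2.imwrite('pics/w2.png',manip.camera('wrist'))
from m import top_meas
top_meas('b')
"
```

```text
4.9167 [ 0.4395 -0.1385  0.0589] az -172.67933228826521 z [-0.0024  0.0013 -1.    ] j [ 0.71  0.2  -0.53  2.04  0.13  0.93  1.8 ] F [-0.0256  0.2901 -0.7257] T [ 0.025  -0.0052 -0.0204] g 0.5983050955552507
to go mm (tool) [-0.7242 -0.8636 -1.129 ]Traceback (most recent call last):
  File "<string>", line 6, in <module>
    top_meas('b')
    ~~~~~~~~^^^^^
  File "m.py", line 8, in top_meas
    k,l,s,c=cv2.connectedComponentsWithStats(m.astype(np.uint8)); j=1+np.argmax(s[1:,4]); v,u=np.where(l==j)
                                                                      ~~~~~~~~~^^^^^^^^^
    return _wrapfunc(a, 'argmax', axis=axis, out=out, **kwds)
    return bound(*args, **kwds)
ValueError: attempt to get argmax of an empty sequence
```

View pics/w2.png

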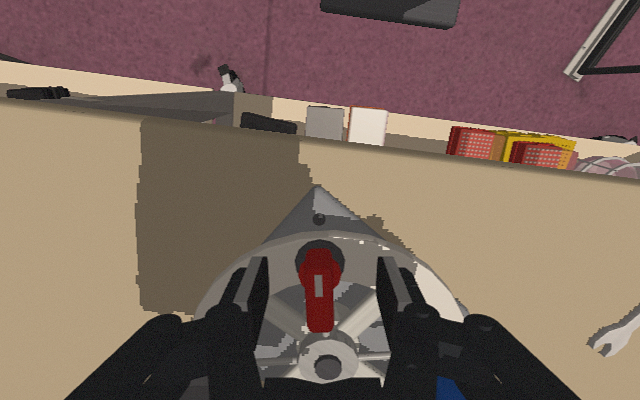

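Request:
{"name": "arm_command", "arguments": {
  "slide": [
    [-0.7, -0.8, 0],
    [0, 0, 0],
    [0, 0, 0],
    [0, 0, 0],
    [0, 0, 0],
    [0, 0, 0],
    [0, 0, 0],
    [0, 0, 0]
  ],
  "turn": [0, 0, 0, 0, 0, 0, 0, 0],
  "grip": [1, 1, 1, 1, 1, 1, 1, 1],
  "newtons": 30
}}

```text
clock: 5.68
position: [0.4422, -0.1397, 0.0621]
ee_rot: [-0.064, 0.998, -0.001, 0.001]
ft_force: [-4.9, 3.0, 15.8]
grip_width: 0.138
```

```bash
python3 -c "
from s import *
rel([.4403,-.1393,.060])
cv2.imwrite('pics/w3.png',manip.camera('wrist'))
"
```

```text
5.6833 [ 0.4422 -0.1397  0.0621] az -172.66387498326122 z [ 0.0021 -0.0009 -1.    ] j [ 0.71  0.2  -0.53  2.04  0.13  0.93  1.8 ] F [-4.9231  3.0443 15.7866] T [ 0.5865  0.8758 -0.0385] g 0.13783778917879383
to go mm (tool) [1.8388 0.6339 2.0574]
```

View pics/w3.png

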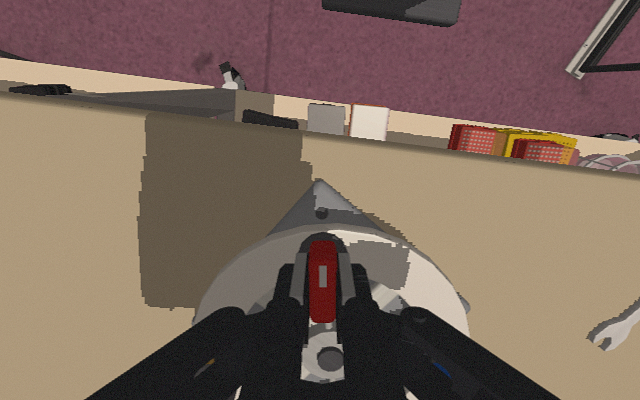

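Request:
{"name": "arm_command", "arguments": {
  "slide": [
    [0, 0, -2],
    [0, 0, 0],
    [0, 0, 0],
    [0, 0, 0],
    [0, 0, 0],
    [0, 0, 0],
    [0, 0, 0],
    [0, 0, 0]
  ],
  "turn": [0, 5, 5, 5, 5, 5, 5, 5],
  "grip": [1, 1, 1, 1, 1, 1, 1, 1]
}}

```text
clock: 6.4
position: [0.4419, -0.14, 0.0625]
ee_rot: [0.241, 0.97, 0.0, 0.001]
ft_force: [5.6, -1.7, -6.3]
grip_width: 0.133
```

```bash
python3 -c "
from s import *
rel([.4403,-.1393,.060])
cv2.imwrite('pics/w4.png',manip.camera('wrist'))
"
```

```text
6.4 [ 0.4419 -0.14    0.0625] az 152.09070564559582 z [ 0.002  -0.0004 -1.    ] j [ 0.65  0.19 -0.47  2.04  0.11  0.93  1.21] F [ 5.6191 -1.7119 -6.3343] T [-0.2096 -1.0998  0.0712] g 0.1333374126180319
to go mm (tool) [ 1.7442 -0.1498  2.511 ]
```

View pics/w4.png

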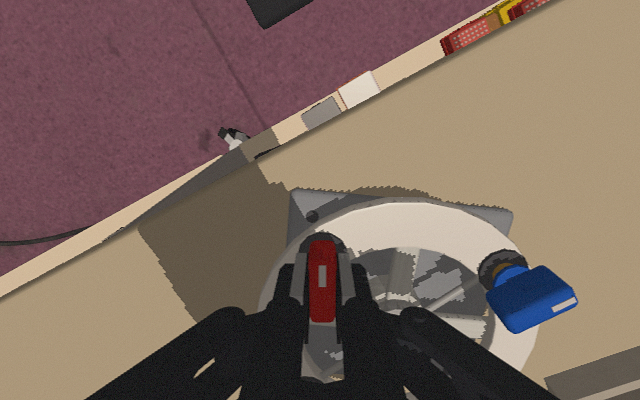

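Bar turning with the gripper (still square between the pads at col 322); now 152.1°, target 100.6°.

Request:
{"name": "arm_command", "arguments": {
  "slide": [
    [0, 0, 0],
    [0, 0, 0],
    [0, 0, 0],
    [0, 0, 0],
    [0, 0, 0],
    [0, 0, 0],
    [0, 0, 0],
    [0, 0, 0],
    [0, 0, 0],
    [0, 0, 0]
  ],
  "turn": [6, 6, 6, 6, 6, 6, 6, 6, 3.5, 0],
  "grip": [1, 1, 1, 1, 1, 1, 1, 1, 1, 1]
}}

```text
clock: 7.28
position: [0.4414, -0.1404, 0.0625]
ee_rot: [0.639, 0.77, 0.0, 0.001]
ft_force: [2.4, -2.6, -5.2]
grip_width: 0.128
```

Request:
{"name": "arm_command", "arguments": {
  "slide": [
    [0, 0, 0],
    [0, 0, 0],
    [0, 0, 0]
  ],
  "turn": [0, 0, 0],
  "grip": [1, 1, 1]
}}

```text
clock: 7.53
position: [0.4414, -0.1404, 0.0625]
ee_rot: [0.637, 0.771, 0.0, 0.001]
ft_force: [3.0, -4.9, -4.7]
grip_width: 0.129
```

```bash
python3 -c "
from s import *
rel([.4403,-.1393,.060])
cv2.imwrite('pics/w5.png',manip.camera('wrist'))
"
```

```text
7.5333 [ 0.4414 -0.1404  0.0625] az 100.92140927003852 z [ 0.0009 -0.0007 -1.    ] j [ 0.56  0.18 -0.38  2.04  0.08  0.93  0.33] F [ 3.0133 -4.9107 -4.6836] T [-0.8905 -0.7185 -0.0066] g 0.12907097565314865
to go mm (tool) [ 1.2658 -0.8597  2.4949]
```

View pics/w5.png

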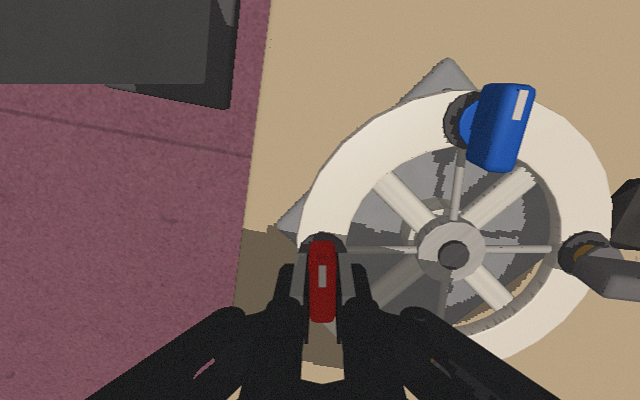

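Request:
{"name": "arm_command", "arguments": {
  "slide": [
    [0, 0, 0],
    [0, 0, 0],
    [0, 0, 0],
    [0, 0, 0],
    [0, 0, -15],
    [0, 0, -20],
    [0, 0, -20],
    [0, 0, -20],
    [0, 0, -20],
    [0, 0, 0]
  ],
  "turn": [0, 0, 0, 0, 0, 0, 0, 0, 0, 0],
  "grip": [0.5, 0.5, 0.5, 0.5, 0.5, 0.5, 0.5, 0.5, 0.5, 0.5]
}}

```text
clock: 8.42
position: [0.4429, -0.1401, 0.1611]
ee_rot: [0.637, 0.771, 0.001, 0.003]
ft_force: [0.4, 1.2, 0.1]
grip_width: 0.499
```

```bash
python3 -c "
from s import *
rel([.494,-.0603,.155])
cv2.imwrite('pics/w6.png',manip.camera('wrist'))
for t in ['red_nipple_grip','blue_nipple_grip']:
  for r in manip.tip_of(t,'wrist')[:2]: print(t,r['score'],cw('wrist',r['xyz']))
"
```

```text
8.4167 [ 0.4429 -0.1401  0.1611] az 100.86291398055815 z [ 0.0051 -0.0018 -1.    ] j [ 0.58  0.05 -0.38  1.95  0.02  1.14  0.38] F [0.4016 1.1686 0.0684] T [ 0.0218 -0.0401 -0.0284] g 0.4993997793298246
to go mm (tool) [68.7376 65.144   6.1756]
red_nipple_grip 0.89 [ 0.4374 -0.1437  0.074 ]
blue_nipple_grip 0.61 [ 0.4929 -0.0587  0.0675]
```

View pics/w6.png

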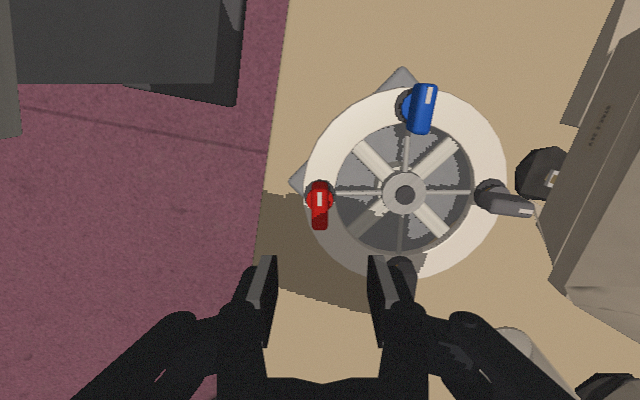

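Request:
{"name": "arm_command", "arguments": {
  "slide": [
    [11.5, 10.8, 0],
    [11.5, 10.8, 0],
    [11.5, 10.8, 0],
    [11.5, 10.8, 0],
    [11.5, 10.8, 0],
    [11.5, 10.8, 0],
    [0, 0, 0],
    [0, 0, 0]
  ],
  "turn": [0, 0, 0, 0, 0, 0, 3, 0],
  "grip": [0.4, 0.4, 0.4, 0.4, 0.4, 0.4, 0.4, 0.4]
}}

```text
clock: 9.23
position: [0.4914, -0.0588, 0.1561]
ee_rot: [0.657, 0.754, -0.0, -0.001]
ft_force: [-0.6, -0.2, 0.2]
grip_width: 0.598
```

```bash
python3 -c "
from s import *
cv2.imwrite('pics/w7.png',manip.camera('wrist'))
for t in ['red_nipple_grip','blue_nipple_grip']:
  for r in manip.tip_of(t,'wrist')[:2]: print(t,r['score'],cw('wrist',r['xyz']))
rel([.494,-.0603,.060])
"
```

```text
blue_nipple_grip 0.87 [ 0.4941 -0.0586  0.0754]
9.3833 [ 0.4912 -0.0603  0.1566] az 97.87419507359684 z [-0.0013  0.     -1.    ] j [ 0.46  0.14 -0.45  1.87  0.07  1.15  0.12] F [ 0.7636 -0.0841 -0.216 ] T [-0.0217  0.0224  0.0033] g 0.6018941478005324
to go mm (tool) [-0.3917  2.9078 96.597 ]
```

View pics/w7.png

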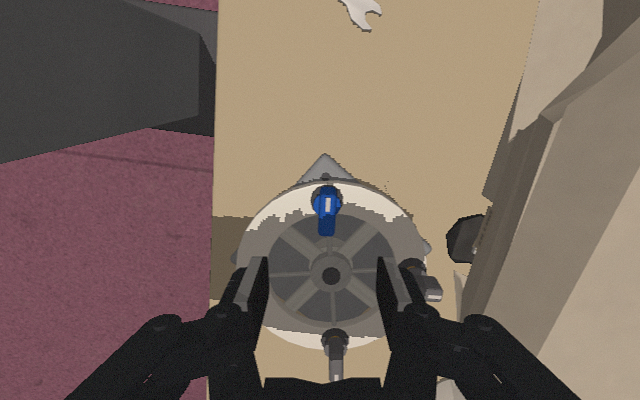

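Request:
{"name": "arm_command", "arguments": {
  "slide": [
    [0, 3, 0],
    [0, 0, 15],
    [0, 0, 20],
    [0, 0, 20],
    [0, 0, 20],
    [0, 0, 15],
    [0, 0, 5],
    [0, 0, 0]
  ],
  "turn": [0, 0, 0, 0, 0, 0, 0, 0],
  "grip": [0.4, 0.4, 0.4, 0.4, 0.4, 0.4, 0.4, 0.4]
}}

```text
clock: 10.05
position: [0.4939, -0.0597, 0.0612]
ee_rot: [0.657, 0.754, -0.001, -0.001]
ft_force: [-0.3, 0.4, 0.9]
grip_width: 0.6
```

```bash
python3 -c "
from s import *
cv2.imwrite('pics/w8.png',manip.camera('wrist'))
rel([.494,-.0600,.060])
"
```

```text
10.1 [ 0.4947 -0.0596  0.0624] az 97.83154248266007 z [-0.0005  0.0001 -1.    ] j [ 0.43  0.26 -0.44  1.95  0.14  0.95  0.06] F [0.2384 0.6115 0.5543] T [ 0.0572 -0.0295 -0.0381] g 0.5986623119318533
to go mm (tool) [-0.2756 -0.7789  2.3772]
```

View pics/w8.png

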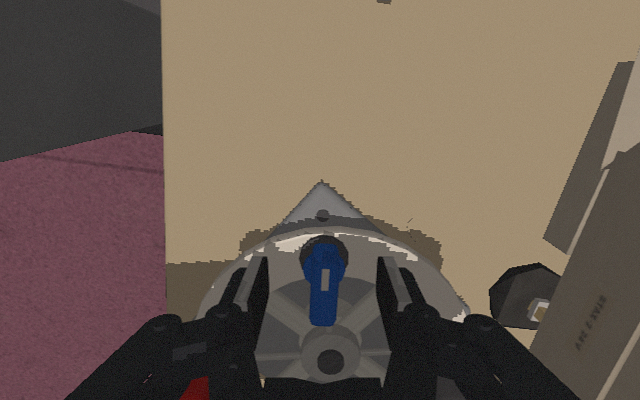

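Request:
{"name": "arm_command", "arguments": {
  "slide": [
    [0, 0, 0],
    [0, 0, 0],
    [0, 0, 0],
    [0, 0, 0],
    [0, 0, 0],
    [0, 0, 0],
    [0, 0, 0],
    [0, 0, 0]
  ],
  "turn": [0, 0, 0, 0, 0, 0, 0, 0],
  "grip": [1, 1, 1, 1, 1, 1, 1, 1]
}}

```text
clock: 10.77
position: [0.4949, -0.0598, 0.0633]
ee_rot: [0.657, 0.754, -0.0, 0.0]
ft_force: [-3.7, -1.1, 7.2]
grip_width: 0.134
```

Request:
{"name": "arm_command", "arguments": {
  "slide": [
    [0, 0, 0],
    [0, 0, 0],
    [0, 0, 0],
    [0, 0, 0],
    [0, 0, 0],
    [0, 0, 0],
    [0, 0, 0],
    [0, 0, 0]
  ],
  "turn": [5, 5, 5, 5, 5, 5, 5, 5],
  "grip": [1, 1, 1, 1, 1, 1, 1, 1]
}}

```text
clock: 11.43
position: [0.4948, -0.0598, 0.0633]
ee_rot: [0.876, 0.482, -0.0, 0.0]
ft_force: [-3.6, -1.5, 7.7]
grip_width: 0.132
```

```bash
python3 -c "
from s import *
cv2.imwrite('pics/w9.png',manip.camera('wrist'))
rel([.494,-.0600,.060])
"
```

```text
11.4833 [ 0.4948 -0.0598  0.0632] az 57.18379812331026 z [ 0.0003 -0.0007 -1.    ] j [ 0.35  0.25 -0.35  1.96  0.11  0.95 -0.63] F [-4.5439 -0.8707  6.5068] T [-0.168   0.8105 -0.0307] g 0.12953533520867536
to go mm (tool) [-0.6179 -0.5402  3.2447]
```

View pics/w9.png

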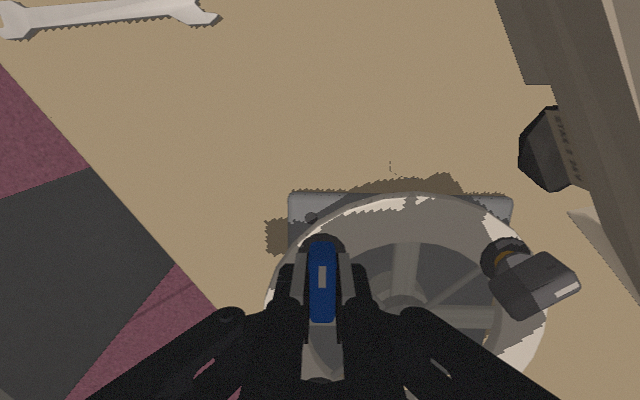

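Blue is turning with the pads; 57.2° → 10.6°.

Request:
{"name": "arm_command", "arguments": {
  "slide": [
    [0, 0, 0],
    [0, 0, 0],
    [0, 0, 0],
    [0, 0, 0],
    [0, 0, 0],
    [0, 0, 0],
    [0, 0, 0],
    [0, 0, 0],
    [0, 0, 0],
    [0, 0, 0]
  ],
  "turn": [6, 6, 6, 6, 6, 6, 6, 4.5, 0, 0],
  "grip": [1, 1, 1, 1, 1, 1, 1, 1, 1, 1]
}}

```text
clock: 12.32
position: [0.4948, -0.0597, 0.0632]
ee_rot: [0.995, 0.098, 0.0, 0.0]
ft_force: [-4.3, -0.5, 7.0]
grip_width: 0.132
```

Request:
{"name": "arm_command", "arguments": {
  "slide": [
    [0, 0, 0],
    [0, 0, 0],
    [0, 0, 0]
  ],
  "turn": [0, 0, 0],
  "grip": [1, 1, 1]
}}

```text
clock: 12.57
position: [0.4948, -0.0598, 0.0633]
ee_rot: [0.995, 0.099, 0.0, 0.0]
ft_force: [-4.1, -0.9, 6.6]
grip_width: 0.132
```

```bash
python3 -c "
from s import *
cv2.imwrite('pics/w10.png',manip.camera('wrist'))
rel([.494,-.0600,.060])
"
```

```text
12.6167 [ 0.4948 -0.0598  0.0633] az 11.308424945126585 z [ 0.0003 -0.0006 -1.    ] j [ 0.26  0.24 -0.25  1.96  0.07  0.95 -1.4 ] F [-3.7379 -0.9235  7.0573] T [-0.1778  0.9538 -0.111 ] g 0.1352917295476286
to go mm (tool) [-0.8032  0.0459  3.2544]
```

View pics/w10.png

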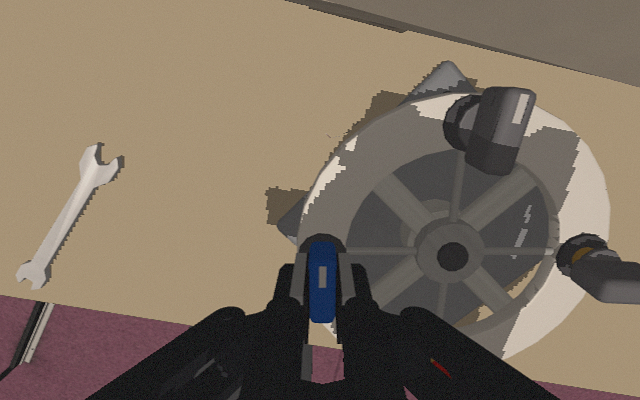

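Blue bar square to its spoke. Release and lift, then move back for a check.

Request:
{"name": "arm_command", "arguments": {
  "slide": [
    [0, 0, 0],
    [0, 0, 0],
    [0, 0, 0],
    [0, 0, 0],
    [0, 0, -15],
    [0, 0, -20],
    [0, 0, -20],
    [0, 0, -20],
    [0, 0, -20],
    [0, 0, -20]
  ],
  "turn": [0, 0, 0, 0, 0, 0, 0, 0, 0, 0],
  "grip": [0.5, 0.5, 0.5, 0.5, 0.5, 0.5, 0.5, 0.5, 0.5, 0.5]
}}

```text
clock: 13.45
position: [0.4946, -0.0594, 0.1783]
ee_rot: [0.995, 0.099, 0.0, 0.0]
ft_force: [0.4, -0.3, -0.3]
grip_width: 0.502
```

Request:
{"name": "arm_command", "arguments": {
  "slide": [
    [0, 20, -5],
    [0, 20, -5],
    [0, 20, -5],
    [0, 20, -5],
    [0, 20, -5],
    [0, 20, 0],
    [0, 20, 0],
    [0, 20, 0],
    [0, 0, 0],
    [0, 0, 0]
  ],
  "turn": [0, 0, 0, 0, 0, 0, 0, 0, 0, 0],
  "grip": [0.5, 0.5, 0.5, 0.5, 0.5, 0.5, 0.5, 0.5, 0.5, 0.5]
}}

```text
clock: 14.28
position: [0.526, -0.2172, 0.2019]
ee_rot: [0.995, 0.098, -0.0, -0.0]
ft_force: [0.8, 0.9, -0.1]
grip_width: 0.5
```

```bash
python3 -c "
from s import *
st()
cv2.imwrite('pics/w11.png',manip.camera('wrist'))
im=manip.camera('top');cv2.imwrite('pics/t11.png',im)
im=manip.camera('scene');cv2.imwrite('pics/s11.png',cv2.resize(im[180:290,230:370],None,fx=4,fy=4,interpolation=cv2.INTER_CUBIC))
"
```

```text
14.2833 [ 0.526  -0.2172  0.2019] az 11.221192303899084 z [-0.0005  0.0001 -1.    ] j [ 0.42  0.23 -0.13  1.65  0.03  1.26 -1.09] F [ 0.8308  0.9466 -0.058 ] T [ 0.135  -0.0174  0.0557] g 0.5001654077366955
```

View pics/w11.png

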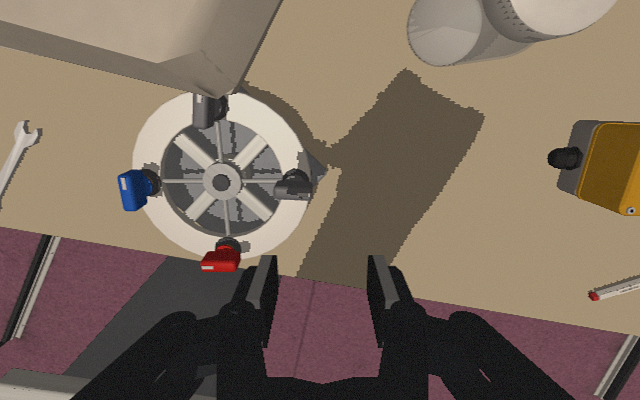

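View pics/t11.png

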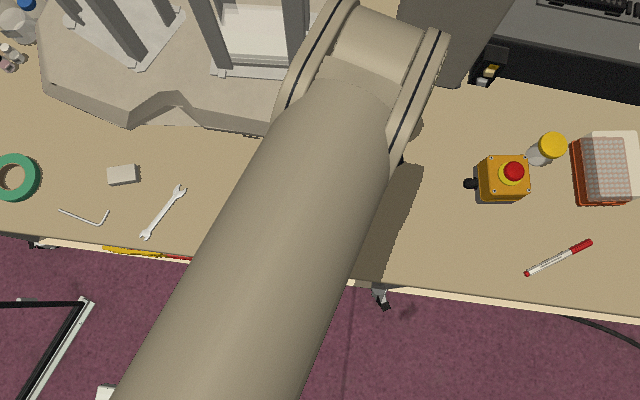

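View pics/s11.png

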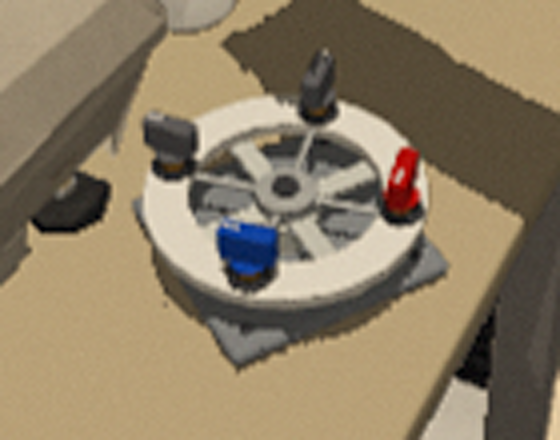

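```bash
python3 -c "
from s import *
print(manip.hand_in()); st()"
```

```text
the job is handed in; nothing more can be done
None
the job is handed in; nothing more can be done
```

I turned the red nipple a quarter turn clockwise, then the blue one. After each I let go, then I backed the hand off and handed the job in at about 14.4 s of the 43 s.

- **Position of the bars:** After letting go, the wrist and scene pictures show the red and blue bars square across their spokes. By the gripper angle at release, each was within about 1° of square. That rests on a wheel orientation I worked out from the nipple positions, about 190.6° for the red spoke. I did not measure the released bars' angles separately, only judged them by eye.
- **Grey nipples:** Both look in line with their spokes, and the gripper never went near them.
- **Contact:** The force on the tool was about zero after I backed off, and the largest reading I saw was about 16 N, while closing on the red nipple.
- **Checks that failed:** The arm hid the wheel from the top camera, so I had no final check from above. An earlier automatic measurement from that camera, taken with the gripper over the red nipple, also failed. One network reading after the red turn was about 5 mm off the earlier ones, and I did not use it.

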